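Set the pick-up grabber's length and lock its cam lever

TASK

Pull the shaft of the red grabber out until its red knob stands level with the yellow pointer on its cradle, then flip its red cam lever over until it lies flat and the shaft is locked. Do not touch the black grabber.

Things in the scene. Friction and masses are not known exactly. Their poses are not given: they have to be found in the camera images.
- red_grabber: Pick-up grabber with red knob, lever and end button, in a fixed grey cradle plate (50 x 300 mm, 12 thick). Origin: table level, straight below the lever's hinge; +y along the shaft from hand grip to claws, z up. Shaft axis at z = 36 mm. Black clamp collar round the shaft at the origin: 32 mm wide, y -20 to +24, top z = 48 mm, with lever cheeks to z = 70 mm
- red_grabber_shaft (a joint): How far the shaft is pulled out along the grabber's +y, in m: 0 pushed in, 0.11 fully out. It carries the red knob, at y = 0.085 + this value. Unlocked it slides against about 2 N and stays where it is left; locked it is gripped firmly
- red_grabber_knob (a point): Centre of the top of the red knob: round, upright, 22 mm in diameter, from z = 56 to 85 mm over the table, on a 22 mm square red foot on the shaft (z = 29 to 49 mm). Only the lower pointer stands near it
- red_grabber_lever (a joint): Cam lever angle, rad: 0 closed (flat, pointing to the grabber's -y), 1.57 upright, 2.2 fully open (leans to +y). Hinge along x at x = 0, y = 0, z = 62 mm. Open it stays put; pushed on its outer face to -y and down it stiffens (about 5 N at its end), passes a hump at about 0.5 and snaps shut by itself; let go before, it springs back up
- red_grabber_lever_end (a point): Free end of the red lever, on its outer face (the top face when closed, the +y face when upright). Flat bar, 56 mm long from the hinge, 20 mm wide, 8 mm thick; the outer face lies 8 mm off the line from the hinge along the bar
- pointer: Yellow pointer, 14 x 14 mm foot with a 8 mm wide fin, 28 mm tall, fixed on the red grabber's cradle plate, 19 mm to the +x side of the shaft, axes as the grabber's. Origin: centre of its underside, 12 mm above the table. The knob belongs at the same y in the grabber's frame
- black_grabber: A second grabber of the same shape and size with black knob, lever and button, in its own fixed cradle; origin and axes as for the red one. Its open lever reaches up to 120 mm above the table. To be left alone

How it is judged:
On the way, in this order (a step that is already met when the one before it is completed fails the run):
1. the red knob stands level with the pointer (within 10 mm along the shaft) while the red lever is still open (y of red_grabber_knob in the frame of pointer between -0.01 and 0.01 m and value of joint red_grabber_lever above 1 rad), for 0.2 s.
2. the red lever is flipped over and lies flat (value of joint red_grabber_lever below 0.15 rad), for 0.2 s.
At the end, for the whole second after the job is handed in: The red knob is level with the yellow pointer within 10 mm along the shaft, and the red lever lies flat (under 0.15 rad, about 9 degrees) (y of red_grabber_knob in the frame of pointer between -0.01 and 0.01 m and value of joint red_grabber_lever below 0.15 rad); the robot touches nothing.
It fails at once if the robot touches the black grabber with more than 2 N (contact force between any of the fingers, the arm and black_grabber above 2 N).
It also fails if it takes over 48 s, if anything falls off the work surface, if the arm or the gripper's body presses on something with over 40 N, if the wrist force passes 120 N, or if a joint passes its speed limit or range.

ROBOT

A 6-joint arm with a two-finger parallel gripper is mounted at the origin on the work surface. World frame = base frame: x ahead of the robot, y to its left, z up, the work surface at z = 0. Lengths are in m, angles in rad, forces in N, time in s.
With the tool pointing down it reaches from about 0.225 to 0.725 m from the base axis. Payload 3.1 kg.
Tool frame: the origin (TCP) lies on the front face of the gripper's body, between the roots of the fingers; the fingertips stand 73 mm ahead of it and the grasp point (between the pads) lies ahead of it (env.grip_point_offset is the x of the grasp point in the tool frame, in m); x points along the fingers, z is the direction in which the jaws open and shut, and the axes are right-handed (so a half turn about x gives the same grasp; the last joint's range is limited). The gripper opens to 85 mm and grips with 20 to 120 N. Pads are 22 mm wide; open, the fingers measure 114 mm over their backs; the gripper's body (76 mm by 85 mm) begins 54 mm behind the grasp point. The pads swing forward as they close: fully open they stand 13 mm farther back than shut.
Start: joints at [1.054, 0.048, 0.099, 1.622, 0, 1.443], TCP at [0.199, 0.486, 0.304] pointing down, gripper open.
Joint ranges: [-2.91, 2.91], [-0.99, 1.94], [-1.21, 1.42], [-2.12, 2.29], [-1.49, 1.47], [-3.14, 3.14]. Speed limits (rad/s): [2.79, 2.79, 3.14, 3.14, 3.14, 3.14].

INTERFACE

Orientations are given as [roll, pitch, yaw] about the fixed x, y, z axes, in that order (R = Rz(yaw) Ry(pitch) Rx(roll)).
In Python, from cell import env gives the robot as it stands.
- The arm moves only by the tool servo_tool, never from a script. Its argument "targets" is a list of rows, each a list of 4 numbers: the shift along the tool's x, y, z in m, then the turn about the tool's x in degrees. In form: [[dx, dy, dz, roll], ...]. A call has 1 to 8 rows; each row is the pose to reach, as a shift and turn from the pose commanded when the call began, along the tool's axes at that moment; what a row does not reach only later rows make up. A row lasts 1/12 s, in which the tool goes at most 41.7 mm and 7.16 degrees, less where a joint would pass 70% of its speed; a pose out of reach is approached as far as the arm can. A call with a gripper value outside its range is refused whole. "grip" is the opening, from -1 (shut) to 1 (fully open), set as the call begins (left out, the last holds). The fingers move at their own pace and stop on an object; "newtons" is the grip in N (left out, the last holds). Time passes only in rows, so rows that repeat a pose let the fingers close. It gives the time, the measured TCP pose, the force and the opening at its end, in the units of the state.
- env.get_state(): the state, without advancing time (a new reading comes with each control period).
- env.grab_frame(name): name is "side" or "top" or "wrist"; returns a dict with "img" (420x560x3 uint8, blue, green, red), "fx", "fy", "cx", "cy" (pixels), "rvec" (rotation vector, rad) and "tvec" (3), from world to camera coordinates, as OpenCV has them. Camera axes: x right, y down, z forward; pixel columns grow to the right and rows downward; lengths in m; the calibration is good to about 2 mm. A picture is of the moment at which its call begins. There is no depth.
- env.hand_in(): hands the job in, once; it reports no verdict.
The state is a dict: "time": time; "qpos": joint angles; "joint_velocities": joint speeds; "joint_efforts": joint torques, N m; "tool_pos": TCP position; "ee_rot": TCP orientation; "ft_force": force on the tool from outside, world axes, zero at the start; "torque": the same for the moment, N m; "opening": opening from 0.0 (shut) to 1.0 (fully open).
Only numpy, scipy, OpenCV 4.12 (cv2) and the standard library are available. Lean on these libraries where they do the work, as an engineer would, in place of code of your own. Each camera call takes 0.05 s, during which the arm holds its last target.

## Working session

There is one attempt and no reset: what is moved stays moved. The work goes in short steps, Python scripts to look and compute and a tool call to move; the robot and the scene stay as the last step left them, time stands still between calls to the robot, and variables do not carry over. Pictures are saved under pics/ and viewed, and the job is handed in when it is done.

Besides the shell and the picture viewer there is one more tool, called by a JSON object that holds its "name" and its "arguments". servo_tool: Moves the arm, as the interface text tells. Its arguments: {"type":"object","properties":{"targets":{"type":"array"},"grip":{"type":"number"},"newtons":{"type":"number"}},"required":["targets"]}

```bash
mkdir -p pics; ls; python3 - <<'E'
from cell import env
import cv2,json
s=env.get_state();print(s['time'],s['tool_pos'],s['ee_rot'],s['qpos'],env.grip_point_offset)
for n in ["side","top","wrist"]:
    f=env.grab_frame(n);cv2.imwrite(f"pics/{n}0.png",f['img'])
    json.dump({k:(v.tolist() if hasattr(v,'tolist') else v) for k,v in f.items() if k!='img'},open(f"{n}0.json",'w'))
E
```

```text
pics
0.0 [0.19879551 0.48543634 0.30272752] [ 3.0106749   1.56845798 -2.09050419] [1.05422473e+00 4.87477361e-02 9.76157622e-02 1.62200269e+00
 7.33367263e-06 1.44301484e+00] 0.0539
```

View pics/side0.png

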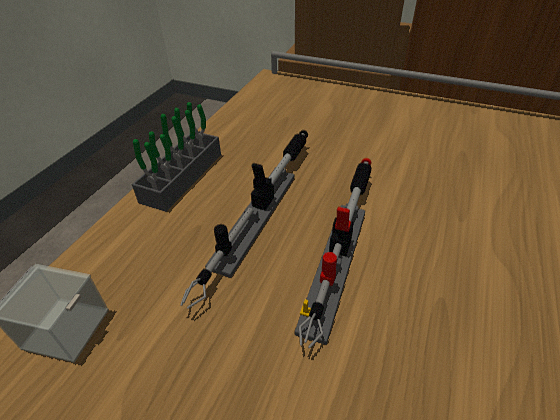

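View pics/top0.png

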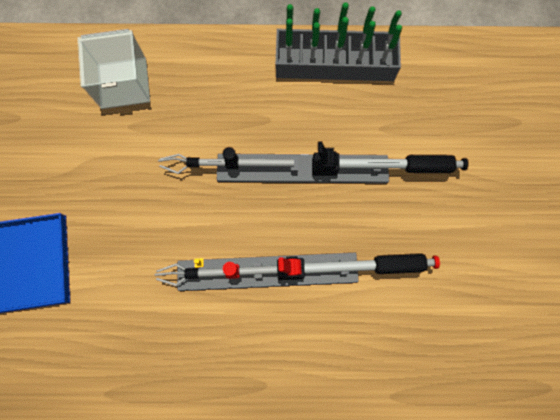

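View pics/wrist0.png

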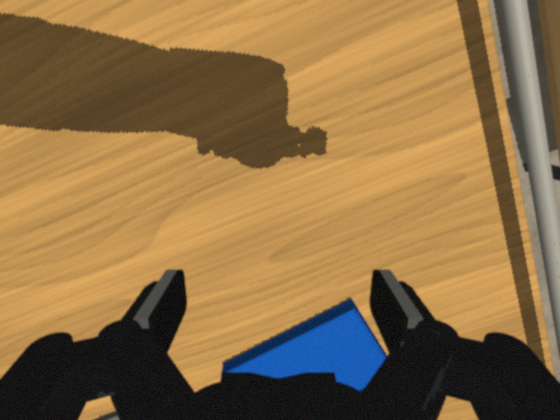

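The side view shows the red knob at about (329,262), the lever upright at (343,218) and the pointer at (305,306). The top view shows the red knob at (231,270), the pointer at (198,262) and the lever at (291,267), with the black grabber in the row above. I'll enlarge these.

```bash
cat > h.py <<'E'
import numpy as np,cv2,json
def cam(n,k=0):
    c=json.load(open(f"{n}{k}.json"));K=np.array([[c['fx'],0,c['cx']],[0,c['fy'],c['cy']],[0,0,1.]])
    R=cv2.Rodrigues(np.array(c['rvec'],float))[0];t=np.array(c['tvec'],float).ravel();return K,R,t
def toz(c,uv,z):
    K,R,t=c;d=R.T@np.linalg.solve(K,[uv[0],uv[1],1.]);o=-R.T@t
    return o+d*(z-o[2])/d[2]
def proj(c,p):
    K,R,t=c;return cv2.projectPoints(np.array(p,float).reshape(-1,3),cv2.Rodrigues(R)[0],t,K,None)[0].reshape(-1,2)
E
python3 - <<'E'
import cv2
from h import *
a=cv2.imread('pics/top0.png');cv2.imwrite('pics/topc.png',cv2.resize(a[235:305,150:310],None,fx=5,fy=5,interpolation=cv2.INTER_CUBIC))
a=cv2.imread('pics/side0.png');cv2.imwrite('pics/sidec.png',cv2.resize(a[195:345,285:385],None,fx=4,fy=4,interpolation=cv2.INTER_CUBIC))
for n in ['top','side']:
    c=cam(n);print(n,-c[1].T@c[2])
c=cam('top')
for uv,z in [((231,270),.085),((198,262),.04),((178,291),.012),((178,262),.012),((357,252),.012),((357,282),.012)]:print(uv,toz(c,uv,z))
E
```

```text
top [ 0.40664761 -0.04590687  0.79989271]
side [0.38477005 0.41818111 0.5361833 ]
(231, 270) [0.47351897 0.03066036 0.085     ]
(198, 262) [0.49005316 0.08889484 0.04      ]
(178, 291) [0.44527982 0.12438842 0.012     ]
(178, 262) [0.49283868 0.12716521 0.012     ]
(357, 252) [ 0.51213131 -0.17131249  0.012     ]
(357, 282) [ 0.46245555 -0.16993524  0.012     ]
```

View pics/topc.png

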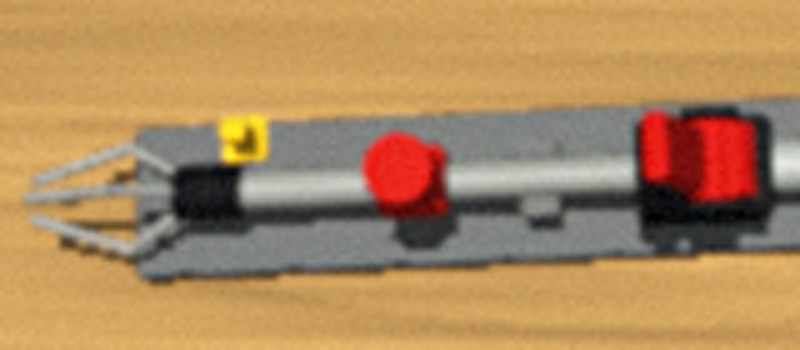

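View pics/sidec.png

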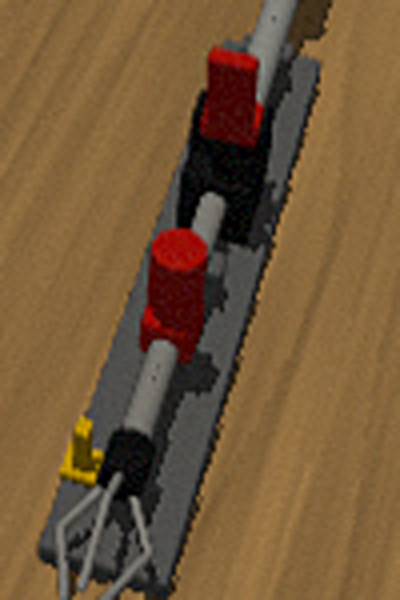

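```bash
cat > fit.py <<'E'
from h import *
from scipy.optimize import least_squares
ct,cs=cam('top'),cam('side')
T=lambda u,v:(150+u/5,235+v/5)
S=lambda u,v:(285+u/4,195+v/4)
# unknown: x,y,yaw,y0(plate start),s,py
def W(p,q):
    c,s=np.cos(p[2]),np.sin(p[2]);return [p[0]+c*q[0]-s*q[1],p[1]+s*q[0]+c*q[1],q[2]]
def obs(p):
    x,y,a,y0,s,py=p
    L=[(ct,(.025,y0+.3,.012),T(137,128)),(ct,(-.025,y0+.3,.012),T(140,278)),(ct,(.025,y0,.012),(357,252)),(ct,(-.025,y0,.012),(357,282)),
    (ct,(0,.085+s,.085),T(400,167)),(cs,(0,.085+s,.085),S(180,245)),
    (cs,(.019,py,.040),S(83,422)),(ct,(.019,py,.014),T(245,140)),
    # collar bottom-right edges
    (cs,(-.016,.024,.048),S(262,160)),(cs,(.010,0.0452*0+0.0,.062),S(225,130)) ][:8]
    return L
def res(p):
    r=[]
    for c,q,uv in obs(p): r.append(proj(c,W(p,q))[0]-np.array(uv))
    return np.ravel(r)
# hinge origin: lever end edge. lever 2.2 open
def res2(p):
    a=p[6];e=lambda x:(x,-.056*np.cos(a)+.008*np.sin(a),.062+.056*np.sin(a)+.008*np.cos(a))
    r=list(res(p[:6]))
    for c,q,uv in [(cs,e(.01),S(209,55)),(cs,e(-.01),S(257,66)),(ct,e(.01),T(642,117)),(ct,e(-.01),T(645,183))]:
        r+=list(proj(c,W(p,q))[0]-np.array(uv))
    return np.array(r)
f=least_squares(res2,[.477,-.05,.06,-.15,.02,.15,2.2]);print(f.x.round(4),f.fun.reshape(-1,2).round(1).tolist())
p=f.x;print('knob',W(p,(0,.085+p[4],.085)),'ptr',W(p,(.019,p[5],.04)),'pull',p[5]-.085-p[4])
np.save('p.npy',p)
for n,c in [('top',ct),('side',cs)]:
    im=cv2.imread(f'pics/{n}0.png');im=cv2.resize(im,None,fx=4,fy=4,interpolation=cv2.INTER_CUBIC)
    def box(x0,x1,a,b,z0,z1,col):
        P=[[x,y,z] for x in(x0,x1) for y in(a,b) for z in(z0,z1)]
        uv=(proj(c,[W(p,q) for q in P])*4+1.5).astype(int)
        for i in range(8):
            for j in (1,2,4):
                if not i&j: cv2.line(im,tuple(map(int,uv[i])),tuple(map(int,uv[i|j])),col,1)
    box(-.025,.025,p[3],p[3]+.3,0,.012,(0,255,0));box(-.016,.016,-.02,.024,.012,.048,(255,255,0))
    box(-.011,.011,.074+p[4],.096+p[4],.029,.049,(255,0,255));box(.012,.026,p[5]-.007,p[5]+.007,.012,.040,(255,0,0))
    im=im[900:1240,600:1400] if n=='top' else im[780:1380,1100:1540]
    cv2.imwrite(f'pics/ov_{n}.png',im)
E
python3 fit.py
```

```text
[ 0.4801 -0.0625  0.0548 -0.1096  0.0099  0.153   1.8102] [[-0.4, 0.3], [-1.1, 0.8], [-0.4, 0.6], [2.1, 0.8], [-0.1, 0.7], [-0.7, -0.4], [-0.5, 0.1], [0.3, 0.4], [-1.2, -0.1], [-0.8, -0.1], [0.1, -0.6], [0.2, 0.1]]
knob [np.float64(0.4748712711265728), np.float64(0.03231668175909427), 0.085] ptr [np.float64(0.49066631827781615), np.float64(0.09128129652849867), 0.04] pull 0.058011286052062884
```

```bash
sleep 0
```

```text
(no output)
```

View pics/ov_top.png

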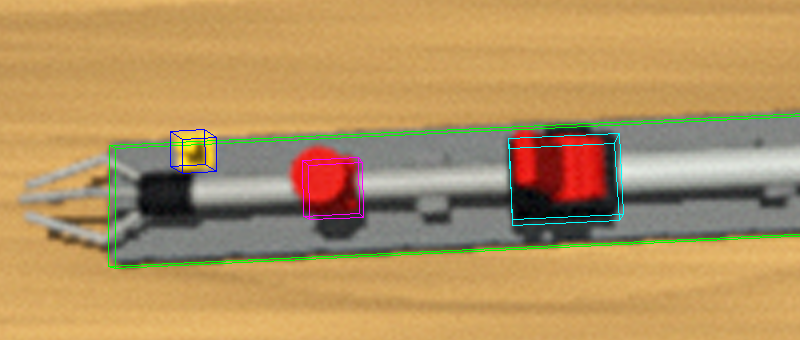

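View pics/ov_side.png

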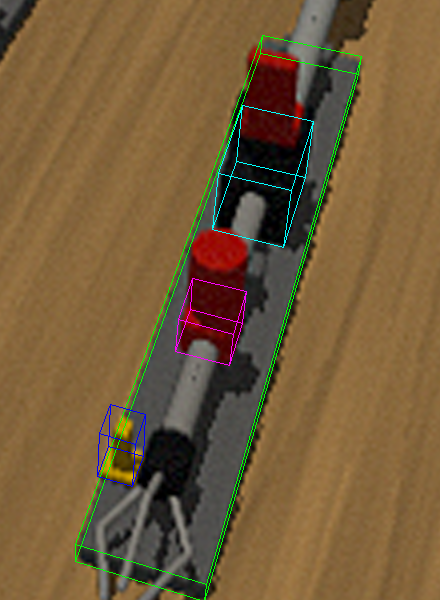

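```bash
cat >> h.py <<'E'
from scipy.spatial.transform import Rotation as Ro
def Wp(p,q):
    c,s=np.cos(p[2]),np.sin(p[2]);return np.array([p[0]+c*q[0]-s*q[1],p[1]+s*q[0]+c*q[1],q[2]])
def delta(q_tip,off=.073):
    """tool shift to bring fingertip (off ahead of TCP) to grabber-frame point"""
    from cell import env
    p=np.load('p.npy');s=env.get_state();R=Ro.from_euler('xyz',s['ee_rot']).as_matrix()
    tip=np.array(s['tool_pos'])+R[:,0]*off
    zang=np.degrees(np.arctan2(R[1,2],R[0,2]));
    c,sn=np.cos(p[2]),np.sin(p[2]);d=tip[:2]-p[:2]
    print('t',round(s['time'],2),'R',R.round(3).tolist(),'jaw ang rel grabber x',round(zang-np.degrees(p[2]),2),'tip in grabber',[round(float(v),4) for v in (c*d[0]+sn*d[1],-sn*d[0]+c*d[1],tip[2])],'open',s['opening'],'F',np.round(s['ft_force'],1),'q6',s['qpos'][5])
    D=R.T@(Wp(p,q_tip)-tip);print('shift',D.round(4));return D
E
python3 - <<'E'
from h import *
p=np.load('p.npy');p[2]=.058;np.save('p.npy',p)
delta((0,.095,.16))
E
```

```text
t 0.15 R [[-0.001, -0.925, 0.379], [-0.002, 0.379, 0.925], [-1.0, 0.0, -0.002]] jaw ang rel grabber x 64.4 tip in grabber [-0.2491, 0.5632, 0.23] open 1.004544397563369 F [ 0.2 -0.2 -0.3] q6 1.4430327045226798
shift [ 0.0704 -0.427  -0.3145]
```

{"name": "servo_tool", "arguments": {"targets": [[0.01,-0.035,-0.026,7],[0.02,-0.07,-0.052,14],[0.02,-0.105,-0.078,21],[0.02,-0.14,-0.104,28],[0.03,-0.175,-0.13,35],[0.03,-0.205,-0.155,42],[0.03,-0.235,-0.175,49],[0.03,-0.265,-0.195,56]], "grip": 1}}

```text
time: 0.82
tool_pos: [0.3705, 0.2029, 0.2734]
ee_rot: [-2.946, 1.57, -2.748]
ft_force: [0.6, 0.0, 0.2]
opening: 1.002
```

```bash
python3 - <<'E'
from h import *
delta((0,.095,.13))
E
```

```text
t 0.82 R [[-0.001, -0.197, 0.98], [-0.0, 0.98, 0.197], [-1.0, -0.0, -0.001]] jaw ang rel grabber x 8.06 tip in grabber [-0.0941, 0.2712, 0.2004] open 1.001701510766796 F [0.6 0.  0.2] q6 1.714073606678048
shift [ 0.0704 -0.1877  0.0685]
```

{"name": "servo_tool", "arguments": {"targets": [[0.01,-0.035,0.013,4],[0.03,-0.07,0.026,8],[0.05,-0.105,0.039,8],[0.06,-0.14,0.052,8],[0.07,-0.17,0.062,8],[0.07,-0.188,0.0685,8],[0.07,-0.188,0.0685,8],[0.07,-0.188,0.0685,8]]}}

```text
time: 1.48
tool_pos: [0.4754, 0.0341, 0.2033]
ee_rot: [2.716, 1.569, 2.779]
ft_force: [-0.6, 1.4, -0.2]
opening: 0.999
```

```bash
python3 - <<'E'
from h import *
from cell import env
delta((0,.095,.062))
for n in ["side","top","wrist"]:
    f=env.grab_frame(n);cv2.imwrite(f"pics/{n}1.png",f['img'])
    json.dump({k:(v.tolist() if hasattr(v,'tolist') else v) for k,v in f.items() if k!='img'},open(f"{n}1.json",'w'))
a=cv2.imread('pics/side1.png')[120:350,240:420];cv2.imwrite('pics/s1.png',cv2.resize(a,None,fx=2.5,fy=2.5))
E
```

```text
t 1.48 R [[-0.002, -0.063, 0.998], [0.001, 0.998, 0.063], [-1.0, 0.001, -0.002]] jaw ang rel grabber x 0.27 tip in grabber [0.0008, 0.0967, 0.1303] open 0.9991026567207307 F [-0.6  1.4 -0.2] q6 1.4385738172899836
shift [ 0.0683 -0.0018 -0.0007]
```

View pics/wrist1.png

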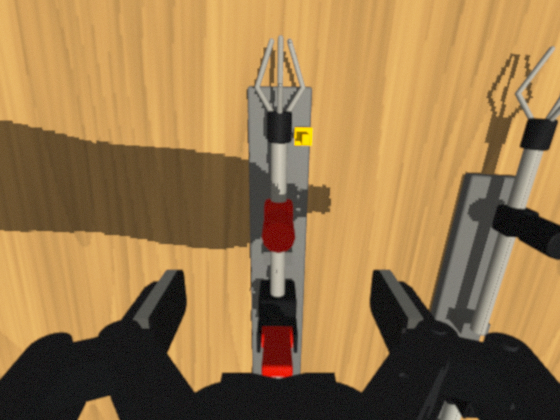

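View pics/s1.png

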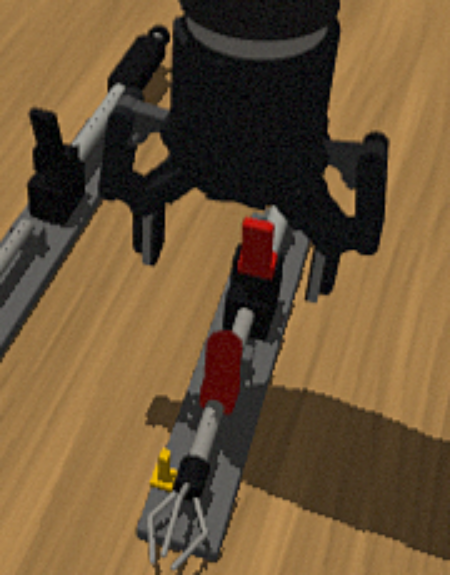

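The wrist view shows the knob at about (278,225), the pointer at (303,136) and the lever at (277,345). I'll check these against the model.

```bash
python3 - <<'E'
from h import *
p=np.load('p.npy');c=cam('wrist',1)
a=cv2.imread('pics/wrist1.png');a=cv2.resize(a,None,fx=4,fy=4,interpolation=cv2.INTER_CUBIC)
for q,col in [((0,.095,.085),(0,255,0)),((0,.095,.056),(255,255,0)),((.019,.153,.04),(255,0,255)),((.019,.153,.012),(255,0,255)),((.025,p[3]+.3,.012),(0,255,0)),((-.025,p[3]+.3,.012),(0,255,0)),((.016,.024,.048),(0,255,0)),((-.016,.024,.048),(0,255,0))]:
    uv=proj(c,Wp(p,q))[0];print(q,uv.round(1));cv2.circle(a,tuple(int(v) for v in uv*4+1.5),4,col,-1)
cv2.imwrite('pics/w1o.png',a[320:1520,880:1380][::2,::2][:600])
print('cam',-c[1].T@c[2])
E
```

```text
(0, 0.095, 0.085) [276.5 241.8]
(0, 0.095, 0.056) [276.6 225.4]
(0.019, 0.153, 0.04) [303.7 141.7]
(0.019, 0.153, 0.012) [301.  137.7]
(0.025, np.float64(0.1903566291801817), 0.012) [310.3  87.8]
(-0.025, np.float64(0.1903566291801817), 0.012) [244.7  87.3]
(0.016, 0.024, 0.048) [295.7 303. ]
(-0.016, 0.024, 0.048) [256.6 302.8]
cam [0.46990613 0.11639049 0.27302099]
```

View pics/w1o.png

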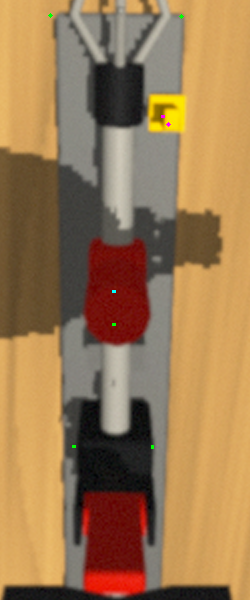

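{"name": "servo_tool", "arguments": {"targets": [[0.02,0,0,0],[0.04,0.001,0.0,0],[0.055,0.001,0.0,0],[0.066,0.001,0,0],[0.068,0.001,0,0],[0.068,0.001,0,0]]}}

```text
time: 2.13
tool_pos: [0.4748, 0.0365, 0.1354]
ee_rot: [2.976, 1.569, 3.043]
ft_force: [-0.2, -0.6, 0.4]
opening: 0.999
```

{"name": "servo_tool", "arguments": {"targets": [[0,0,0,0],[0,0,0,0],[0,0,0,0],[0,0,0,0],[0,0,0,0],[0,0,0,0],[0,0,0,0],[0,0,0,0]], "grip": -1, "newtons": 25}}

```text
time: 2.8
tool_pos: [0.4754, 0.0356, 0.1366]
ee_rot: [-2.258, 1.57, -2.193]
ft_force: [-3.8, 0.4, 4.7]
opening: 0.248
```

```bash
python3 - <<'E'
from h import *
from cell import env
delta((0,.155,.062))
f=env.grab_frame("side");cv2.imwrite("pics/side2.png",f['img'])
a=f['img'][120:350,240:420];cv2.imwrite('pics/s2.png',cv2.resize(a,None,fx=2.5,fy=2.5))
E
```

```text
t 2.8 R [[-0.0, -0.065, 0.998], [-0.0, 0.998, 0.065], [-1.0, -0.0, -0.0]] jaw ang rel grabber x 0.39 tip in grabber [0.001, 0.0982, 0.0636] open 0.2484189605440514 F [-3.8  0.4  4.7] q6 1.44010102868151
shift [ 0.0016  0.0568 -0.0006]
```

View pics/s2.png

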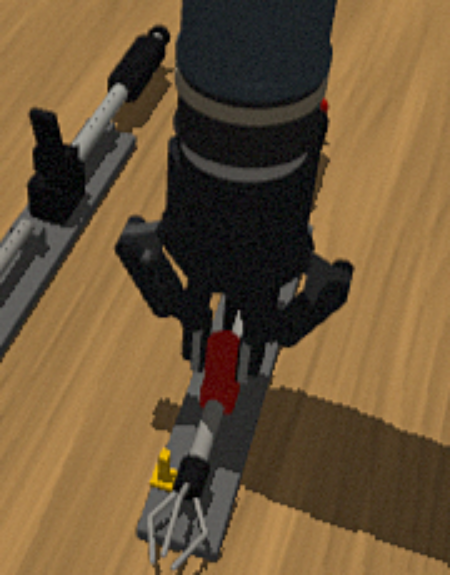

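The knob is gripped at an opening of about 21 mm. I'll pull about 57 mm.

{"name": "servo_tool", "arguments": {"targets": [[0,0.01,0,0],[0,0.02,0,0],[0,0.03,0,0],[0,0.04,0,0],[0,0.05,0,0],[0,0.057,0,0],[0,0.057,0,0],[0,0.057,0,0]]}}

```text
time: 3.52
tool_pos: [0.472, 0.0939, 0.1367]
ee_rot: [1.081, 1.569, 1.147]
ft_force: [-0.5, 0.7, 4.2]
opening: 0.246
```

```bash
python3 - <<'E'
from h import *
from cell import env
delta((0,.155,.062))
for n in ["side","wrist"]:
    f=env.grab_frame(n);cv2.imwrite(f"pics/{n}3.png",f['img'])
    json.dump({k:(v.tolist() if hasattr(v,'tolist') else v) for k,v in f.items() if k!='img'},open(f"{n}3.json",'w'))
    a=f['img'][120:350,240:420] if n=='side' else f['img'][60:290,190:370];cv2.imwrite(f'pics/{n[0]}3.png',cv2.resize(a,None,fx=2.5,fy=2.5,interpolation=cv2.INTER_CUBIC))
E
```

```text
t 3.52 R [[0.001, -0.066, 0.998], [0.002, 0.998, 0.066], [-1.0, 0.002, 0.001]] jaw ang rel grabber x 0.47 tip in grabber [0.0011, 0.1567, 0.0637] open 0.24602536478670242 F [-0.5  0.7  4.2] q6 1.5603819180821565
shift [ 0.0016 -0.0017 -0.0011]
```

View pics/s3.png

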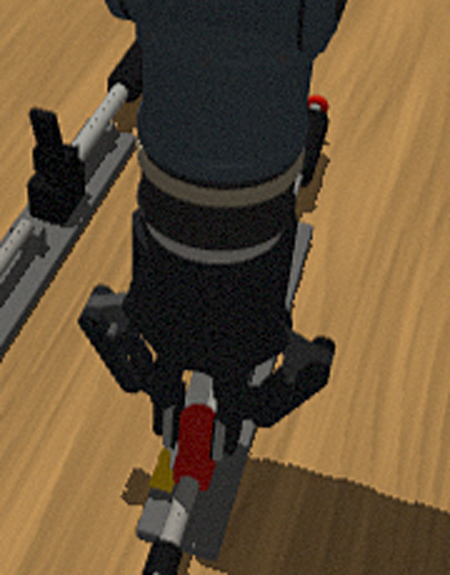

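View pics/w3.png

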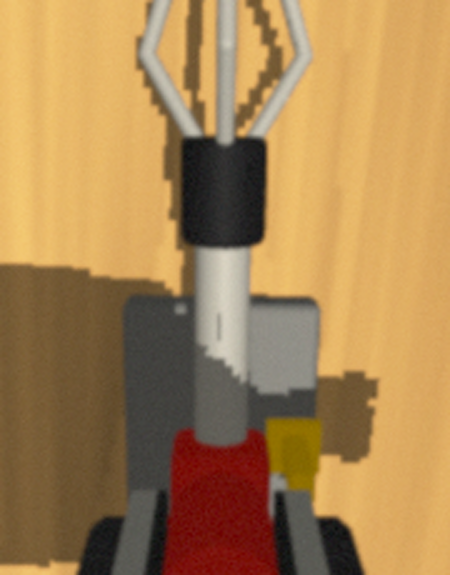

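```bash
python3 - <<'E'
from h import *
p=np.load('p.npy');c=cam('wrist',3)
def g(uv,z):
    d=toz(c,uv,z)[:2]-p[:2];cc,s=np.cos(p[2]),np.sin(p[2]);return np.round([cc*d[0]+s*d[1],-s*d[0]+cc*d[1]],4)
P=lambda u,v:(190+u/2.5,60+v/2.5)
print('foot front corners',g(P(175,432),.029),g(P(266,432),.029),'z49',g(P(175,432),.049))
for z in (.012,.016,.02): print('pointer foot front L/R',g(P(266,418),z),g(P(322,419),z))
print('plate',g(P(125,298),.012),g(P(318,300),.012))
print('cam',g((c[0][0,2],c[0][1,2]),0), -c[1].T@c[2])
E
```

```text
foot front corners [-0.0093  0.1645] [0.0123 0.1646] z49 [-0.0082  0.1728]
pointer foot front L/R [0.0133 0.1615] [0.0279 0.1614]
pointer foot front L/R [0.0131 0.1631] [0.0273 0.1629]
pointer foot front L/R [0.0128 0.1647] [0.0267 0.1645]
plate [-0.0223  0.1931] [0.0254 0.1929]
cam [0.0012 0.1701] [0.4666754  0.1746837  0.20583603]
```

By the wrist view, the knob is 1–4 mm short of the pointer, so I'll nudge it 2 mm further and release.

{"name": "servo_tool", "arguments": {"targets": [[0,0.002,0,0],[0,0.002,0,0],[0,0.002,0,0],[0,0.002,0,0]]}}

```text
time: 3.95
tool_pos: [0.472, 0.0949, 0.1366]
ee_rot: [0.112, 1.57, 0.177]
ft_force: [-2.2, -1.2, 5.9]
opening: 0.247
```

{"name": "servo_tool", "arguments": {"targets": [[0,0,0,0],[0,0,0,0],[0,0,0,0],[0,0,0,0],[0,0,0,0],[0,0,0,0]], "grip": 1}}

```text
time: 4.45
tool_pos: [0.4716, 0.0946, 0.1356]
ee_rot: [2.901, 1.57, 2.966]
ft_force: [0.3, 0.0, 0.1]
opening: 1.001
```

{"name": "servo_tool", "arguments": {"targets": [[-0.02,0,0,0],[-0.04,0,0,0],[-0.07,0,0,0],[-0.09,0,0,0],[-0.09,-0.01,0,0],[-0.09,-0.03,0,0],[-0.09,-0.03,0,0],[-0.09,-0.03,0,0]]}}

```text
time: 5.12
tool_pos: [0.4735, 0.0641, 0.2253]
ee_rot: [2.665, 1.57, 2.728]
ft_force: [-0.1, 0.2, -0.5]
opening: 1.0
```

```bash
python3 - <<'E'
from h import *
from cell import env
delta((0,.06,.100))
for n in ["side","top","wrist"]:
    f=env.grab_frame(n);cv2.imwrite(f"pics/{n}4.png",f['img'])
    json.dump({k:(v.tolist() if hasattr(v,'tolist') else v) for k,v in f.items() if k!='img'},open(f"{n}4.json",'w'))
    a=f['img'][120:350,240:420] if n=='side' else f['img'][60:290,190:370];cv2.imwrite(f'pics/{n[0]}4.png',cv2.resize(a,None,fx=2.5,fy=2.5,interpolation=cv2.INTER_CUBIC))
E
```

```text
t 5.12 R [[-0.001, -0.063, 0.998], [0.0, 0.998, 0.063], [-1.0, 0.0, -0.001]] jaw ang rel grabber x 0.3 tip in grabber [0.0007, 0.1267, 0.1523] open 1.0001422666303619 F [-0.1  0.2 -0.5] q6 1.501467043312715
shift [ 0.0523 -0.0668 -0.001 ]
```

View pics/s4.png

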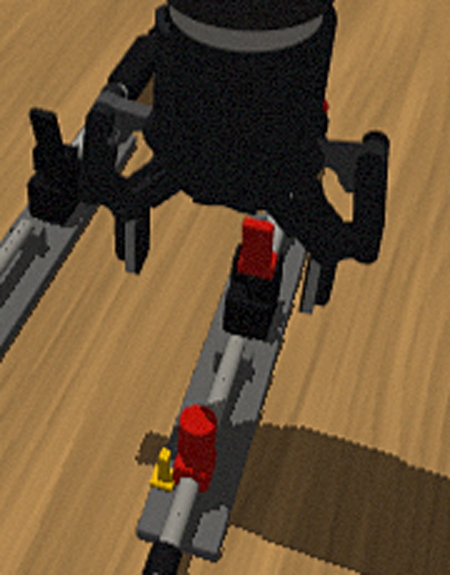

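View pics/w4.png

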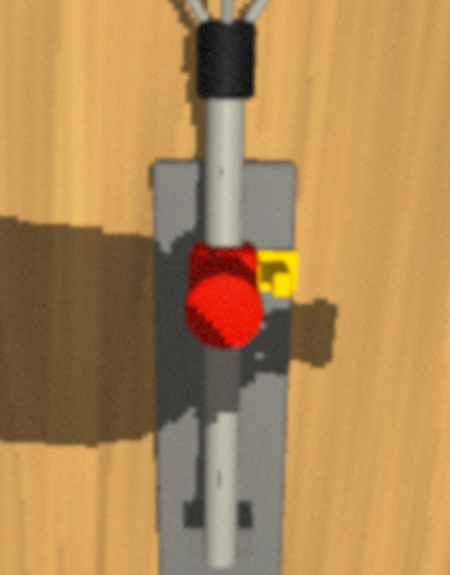

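```bash
python3 - <<'E'
from h import *
p=np.load('p.npy');c=cam('wrist',4)
def g(uv,z,c=c):
    d=toz(c,uv,z)[:2]-p[:2];cc,s=np.cos(p[2]),np.sin(p[2]);return np.round([cc*d[0]+s*d[1],-s*d[0]+cc*d[1]],4)
P=lambda u,v:(190+u/2.5,60+v/2.5)
print('knob top',g(P(225,311),.085),'foot front',g(P(195,243),.029),g(P(255,245),.029))
for z in (.012,.016,.02): print('ptr foot corners',g(P(256,250),z),g(P(298,251),z),g(P(298,294),z))
print('fin top',g(P(283,288),.04))
e=lambda a,x=0:(x,-.056*np.cos(a)+.008*np.sin(a),.062+.056*np.sin(a)+.008*np.cos(a))
cs=cam('side',4)
for a in (1.57,1.8,2.0,2.2): print(a,np.round(e(a),3),(proj(cs,[Wp(p,e(a,.01)),Wp(p,e(a,-.01))])-[240,120])*2.5)
E
```

```text
knob top [0.0018 0.1569] foot front [-0.0079  0.1661] [0.012  0.1655]
ptr foot corners [0.0131 0.161 ] [0.0279 0.1608] [0.0285 0.1453]
ptr foot corners [0.0129 0.1617] [0.0276 0.1614] [0.0281 0.1462]
ptr foot corners [0.0128 0.1624] [0.0272 0.1621] [0.0277 0.1471]
fin top [0.0208 0.1535]
1.57 [0.    0.008 0.118] [[245.44486437 204.78509258]
 [276.12729058 211.27203896]]
1.8 [0.    0.021 0.115] [[240.46758098 221.01683471]
 [271.42925715 227.69891848]]
2.0 [0.    0.031 0.11 ] [[236.10424171 237.14955998]
 [267.20562659 243.9969991 ]]
2.2 [0.    0.039 0.103] [[231.93657283 254.34957756]
 [263.07285051 261.34847651]]
```

The knob reads y ≈ 0.156 and the pointer ≈ 0.154, so they are about 2–3 mm apart, which is within tolerance. The lever is still open at about 1.75 rad. Next I'll close the fingers and come in from the lever's +y side.

{"name": "servo_tool", "arguments": {"targets": [[0,0,0,0],[0,0,0,0],[0,-0.02,0,0],[0,-0.045,0,0],[0.01,-0.065,-0.001,0],[0.03,-0.067,-0.001,0],[0.048,-0.067,-0.001,0],[0.048,-0.067,-0.001,0]], "grip": -1}}

```text
time: 5.93
tool_pos: [0.4746, -0.0021, 0.1739]
ee_rot: [2.917, 1.563, 2.981]
ft_force: [-0.7, 0.4, -1.6]
opening: 0.0
```

```bash
python3 - <<'E'
from h import *
from cell import env
delta((0,.029,.104))
f=env.grab_frame("side");cv2.imwrite("pics/side5.png",f['img'])
a=f['img'][120:350,240:420];cv2.imwrite('pics/s5.png',cv2.resize(a,None,fx=2.5,fy=2.5))
E
```

```text
t 5.93 R [[-0.007, -0.064, 0.998], [0.001, 0.998, 0.064], [-1.0, 0.002, -0.007]] jaw ang rel grabber x 0.37 tip in grabber [-0.0024, 0.0607, 0.1009] open 0.0002738435418563647 F [-0.7  0.4 -1.6] q6 1.3605008980976805
shift [-0.0032 -0.0317  0.0022]
```

View pics/s5.png

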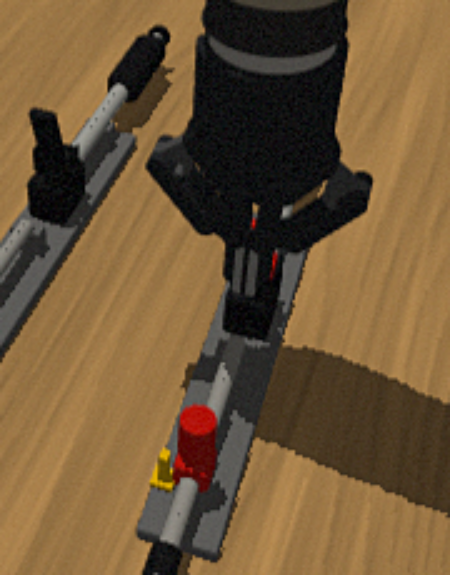

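{"name": "servo_tool", "arguments": {"targets": [[-0.001,-0.015,0.001,0],[-0.002,-0.03,0.002,0],[-0.003,-0.04,0.002,0],[-0.003,-0.048,0.002,0],[-0.003,-0.055,0.002,0],[-0.003,-0.06,0.002,0],[-0.003,-0.06,0.002,0]]}}

```text
time: 6.57
tool_pos: [0.4834, -0.0625, 0.1813]
ee_rot: [-0.233, 1.569, -0.169]
ft_force: [0.9, 1.2, 0.9]
opening: -0.001
```

```bash
python3 - <<'E'
from h import *
from cell import env
delta((0,-.010,.102))
f=env.grab_frame("side");cv2.imwrite("pics/side6.png",f['img'])
a=f['img'][120:350,240:420];cv2.imwrite('pics/s6.png',cv2.resize(a,None,fx=2.5,fy=2.5))
E
```

```text
t 6.57 R [[0.001, -0.064, 0.998], [-0.0, 0.998, 0.064], [-1.0, -0.0, 0.001]] jaw ang rel grabber x 0.37 tip in grabber [0.0035, -0.0003, 0.1083] open -0.0008844876411364011 F [0.9 1.2 0.9] q6 1.2399519516498734
shift [ 0.0063 -0.0097 -0.0035]
```

View pics/s6.png

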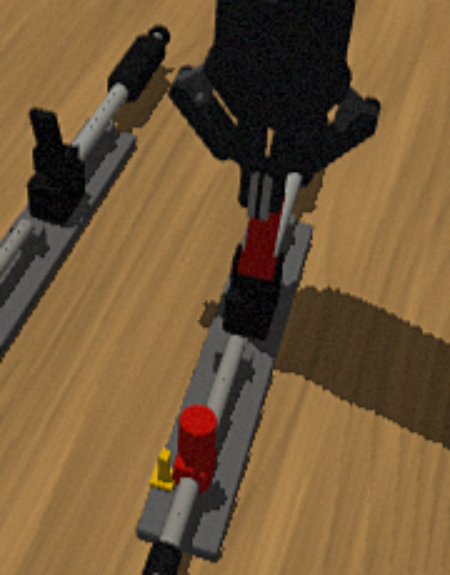

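{"name": "servo_tool", "arguments": {"targets": [[0.003,-0.007,-0.001,0],[0.006,-0.012,-0.002,0],[0.01,-0.018,-0.002,0],[0.014,-0.022,-0.002,0],[0.02,-0.027,-0.002,0],[0.027,-0.031,-0.002,0],[0.033,-0.034,-0.002,0],[0.034,-0.034,-0.002,0]]}}

```text
time: 7.28
tool_pos: [0.4825, -0.0968, 0.1458]
ee_rot: [-2.665, 1.569, -2.6]
ft_force: [-0.7, -0.7, -0.1]
opening: -0.001
```

```bash
python3 - <<'E'
from h import *
from cell import env
delta((0,-.034,.072))
f=env.grab_frame("side");cv2.imwrite("pics/side7.png",f['img'])
a=f['img'][120:350,240:420];cv2.imwrite('pics/s7.png',cv2.resize(a,None,fx=2.5,fy=2.5))
E
```

```text
t 7.28 R [[-0.002, -0.064, 0.998], [-0.001, 0.998, 0.064], [-1.0, -0.001, -0.002]] jaw ang rel grabber x 0.36 tip in grabber [0.0003, -0.0344, 0.0728] open -0.0012530260323430622 F [-0.7 -0.7 -0.1] q6 1.1730010924421062
shift [ 0.0008  0.0005 -0.0003]
```

View pics/s7.png

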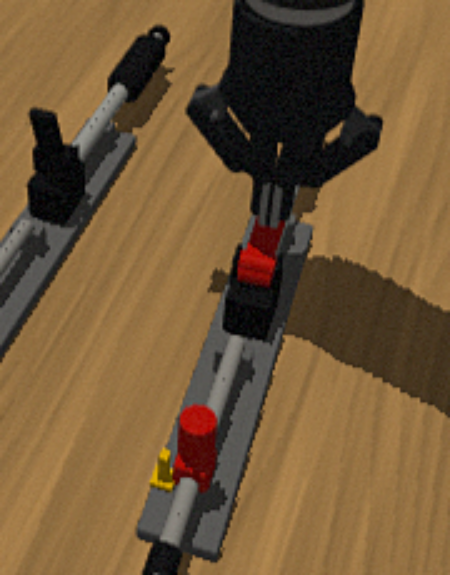

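The lever has gone over and the force is about zero, so it has snapped shut. I'll retreat upward and look.

{"name": "servo_tool", "arguments": {"targets": [[-0.02,0,0,0],[-0.05,0,0,0],[-0.09,0,0,0],[-0.13,0,0,0],[-0.16,0,0,0],[-0.16,-0.03,0,0],[-0.16,-0.06,0,0],[-0.16,-0.06,0,0]]}}

```text
time: 8.0
tool_pos: [0.4871, -0.1597, 0.3069]
ee_rot: [-1.713, 1.567, -1.652]
ft_force: [-0.2, 0.6, -0.0]
opening: 0.002
```

```bash
python3 - <<'E'
from h import *
from cell import env
delta((0,-.034,.072))
for n in ["side","wrist"]:
    f=env.grab_frame(n);cv2.imwrite(f"pics/{n}8.png",f['img'])
    json.dump({k:(v.tolist() if hasattr(v,'tolist') else v) for k,v in f.items() if k!='img'},open(f"{n}8.json",'w'))
a=cv2.imread('pics/side8.png')[180:350,280:400];cv2.imwrite('pics/s8.png',cv2.resize(a,None,fx=3.5,fy=3.5,interpolation=cv2.INTER_CUBIC))
p=np.load('p.npy');cs=cam('side',8)
e=lambda a,x=0:(x,-.056*np.cos(a)+.008*np.sin(a),.062+.056*np.sin(a)+.008*np.cos(a))
for a in (0,.15,.4): print(a,((proj(cs,[Wp(p,e(a,.01)),Wp(p,e(a,-.01))])-[280,180])*3.5).round())
E
```

```text
t 8.0 R [[-0.0, -0.062, 0.998], [-0.004, 0.998, 0.062], [-1.0, -0.004, -0.001]] jaw ang rel grabber x 0.2 tip in grabber [0.0014, -0.0977, 0.2339] open 0.0017393912094406667 F [-0.2  0.6 -0. ] q6 1.0632405824972135
shift [ 0.1616  0.0643 -0.001 ]
0 [[225.  69.]
 [263.  77.]]
0.15 [[225.  59.]
 [264.  67.]]
0.4 [[225.  47.]
 [265.  55.]]
```

View pics/s8.png

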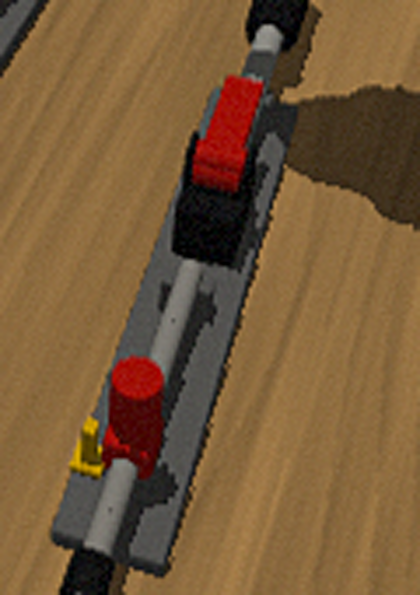

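View pics/wrist8.png

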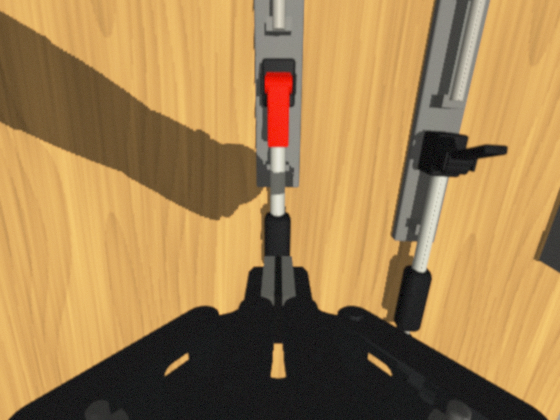

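The lever end sits at crop pixels (225,76)/(263,83), and the closed-lever prediction is (225,69)/(263,77), so it lies flat. The knob is still beside the pointer and the arm is clear of everything.

```bash
python3 - <<'E'
from h import *
p=np.load('p.npy');c=cam('side',8)
for uv in [(280+137/3.5,180+378/3.5)]:
    d=toz(c,uv,.085)[:2]-p[:2];print('knob y',-np.sin(p[2])*d[0]+np.cos(p[2])*d[1])
d=toz(c,(280+91/3.5,180+423/3.5),.04)[:2]-p[:2];print('ptr y',-np.sin(p[2])*d[0]+np.cos(p[2])*d[1])
from cell import env
print(env.hand_in())
E
```

```text
knob y 0.15685555002977183
ptr y 0.15295388305128993
the job is handed in; nothing more can be done
None
```

I pulled the red grabber's knob out about 58 mm until it stood level with the pointer. I then pushed the cam lever over with closed fingers until it snapped shut, and handed the job in at about 8 s. The hand-in gave no verdict.

- **Knob position:** the last side view puts the knob at y ≈ 0.157 m and the pointer at y ≈ 0.153 m. The earlier wrist view gave about 0.156 and 0.154. That makes the knob 2–4 mm past the pointer, within the 10 mm tolerance.
- **Cameras disagreed slightly:** while the knob was still gripped, the wrist view read it 1–4 mm short of the pointer, so I nudged it 2 mm further. The later pictures read it slightly past instead.
- **Lever:** its end appears about 2 px (in the original image) from where a fully closed lever should be, on the far side from open, so it is flat within measurement error.
- **Contact:** the arm had retreated to a fingertip height of about 0.23 m, clear of everything, with the wrist force near zero. None of my moves brought the arm to the black grabber, and no picture shows it touched.

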